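# Set the depth stop on a blank and lock it

### The arm

A 6-joint arm with a two-finger parallel gripper is mounted at the origin on the work surface. World frame = base frame: x ahead of the robot, y to its left, z up, the work surface at z = 0. Lengths are in m, angles in rad, forces in N, time in s.
With the tool pointing down it reaches from about 0.375 to 0.825 m from the base axis. Payload 5.5 kg.
Tool frame: the origin (TCP) lies on the centre line of the jaws, within the pads' length; the fingertips stand 8 mm ahead of it and the grasp point (between the pads) lies 11 mm behind it (bot.nose_length is the distance from the TCP to the fingertips, in m); z points along the fingers, y is the line along which they close (so a half turn about z gives the same grasp; the last joint's range is limited). The gripper opens to 85 mm and grips with 20 to 120 N. Pads are 22 mm wide; open, the fingers measure 114 mm over their backs; the gripper's body (76 mm by 85 mm) begins 54 mm behind the grasp point. The pads swing forward as they close: fully open they stand 13 mm farther back than shut.
Start: joints at [-1.21, 0.314, -0.047, 1.21, 0, 1.571], TCP at [0.212, -0.561, 0.239] pointing down, gripper open.
Joint ranges: [-2.67, 2.67], [-0.69, 1.73], [-1.03, 1.25], [-2.08, 2.16], [-1.42, 1.45], [-3.14, 3.14]. Speed limits (rad/s): [2.39, 2.39, 3.01, 3.14, 3.14, 3.14].

### API

Orientations are given as a rotation vector (axis times angle).
In Python, from rig import bot gives the robot as it stands.
- The arm moves only by the tool step_arm, never from a script. Its argument "increments" is a list of rows, each an object of numbers: "x", "y", "z": the shift along the tool's x, y, z in mm; "roll": the turn about the tool's z in rad; "fingers": the opening, from 0 (shut) to 1 (fully open). A call has 1 to 12 rows; each row shifts and turns the commanded pose from where the row before left it, along the tool's axes as they then stand; what a row does not reach is not made up. A row lasts 1/10 s, in which the tool goes at most 50 mm and 8.59 degrees, less where a joint would pass 70% of its speed; a pose out of reach is approached as far as the arm can. A call with a gripper value outside its range is refused whole. The fingers move at their own pace and stop on an object; "force" is the grip in N (left out, the last holds). Time passes only in rows, so rows that do not move let the fingers close. It gives the time, the measured TCP pose, the force, the opening and the grip force at its end, in the units of the state.
- bot.sense(): the state, without advancing time (a new reading comes with each control period).
- bot.grab_frame(name): name is "scene" or "top" or "wrist"; returns a dict with "pixels" (480x640x3 uint8, red, green, blue), "camera_matrix" (3x3 intrinsics, pixels), "distortion" ([k1, k2, p1, p2, k3] as OpenCV has them; the pictures are not rectified), "R" (3x3) and "t" (3): a world point X has camera coordinates R X + t. Camera axes: x right, y down, z forward; pixel columns grow to the right and rows downward; lengths in m; the calibration is good to about 2 mm. A picture is of the moment at which its call begins. There is no depth.
- bot.close_job(): hands the job in; it is judged then, once.
Trained networks look in a picture, given as the dict that the camera call returned (one of the last four; its "shot" number tells which), for a name from the list of things; names that differ only in an ending like _2 or _b are one class to them, and where a whole thing is asked for, a point or a joint stands for the part that bears it (a point fixed in the world has none). Each returns a list of dicts, best first, with "confidence" (0 to 1); they miss things now and then, are a little off and sometimes report something else, mostly with a low value. They report only what shows in the picture. A call takes as long as a camera call. They do not tell look-alikes from the thing itself.
- bot.trace(picture, thing): "mask" (480x640 bool, what is visible of it) and "location" ([row, column] in pixels, amid what is visible of it).
- bot.landmark_of(picture, thing): "location" ([row, column] in pixels: a listed point, or the origin of a listed thing).
The state is a dict: "time_s": time; "qpos": joint angles; "joint_velocities": joint speeds; "effort": joint torques, N m; "position": TCP position; "tcp_rot": TCP orientation; "contact_force": force on the tool from outside, world axes, zero at the start; "torque": the same for the moment, N m; "gripper_width": opening from 0.0 (shut) to 1.0 (fully open); "gripper_force": force on a finger pad.
Only numpy, scipy, OpenCV 4.12 (cv2) and the standard library are available. Lean on these libraries where they do the work, as an engineer would, in place of code of your own. Each camera call takes 0.05 s, during which the arm holds its last target. There are 200 camera calls.

### The job

Set the stand's depth stop to the wooden blank that lies under it: lower the stop rod slowly and gently until its foot just touches the blank, without pressing hard on it, and then turn the clamp lever all the way round to its locked end so the setting is kept. Leave the rod resting on the blank, and leave the blanks, the mug and the brush where they are.

Things in the scene. Friction and masses are not known exactly. Their poses are not given: they have to be found in the camera images.
- stand: Fixed dark cast stand. Base plate 200 x 200 x 20 mm; origin at the centre of its underside, z up. A column (28 mm across, top at z 142 mm) at y -70 mm carries a head from z 105 to 135, x -22 to +22, y -95 to +53 mm, with the clamp near its +y end. The stop rod runs vertically through the head at x = y = 0.
- stop_rod: Vertical steel rod 10 mm across, rubber foot 16 mm across below (gives 1 mm per 15 N), black knob 28 mm across on top, 115 to 145 mm above the origin (centre of the foot's underside). Slides only vertically, foot 100 to 34 mm above the stand's underside; starts within 22 mm of the top. Drag holds it anywhere: pushing down takes about 4 N, lifting 9 N at any clamp position.
- stop_tip (a point): Centre of the underside of the stop rod's foot, the point that must touch the blank.
- stop_top (a point): Centre of the top face of the stop rod's knob, 145 mm above stop_tip.
- clamp (a joint): Turn of the clamp lever, rad: 0 = fully open, grows clockwise seen from above, 1.25 = end stop = fully locked. Starts between 0 and 0.3. Stays where it is left; turning it takes about 0.35 N m, that is about 5 N at the grip.
- clamp_pivot (a point): On the clamp lever's vertical axis at the top face of the stand's head (stand frame x 0, y +38, z 135 mm). A hub 26 mm across stands 20 mm high there.
- clamp_grip (a point): Centre of the top of the clamp lever's upright black grip post (14 mm across), 75 mm from the axis, 190 mm above the table. Its upper 37 mm are free; a level 11 mm bar joins it to the hub below that. Seen from the pivot it lies at 2.80 rad from the stand's +x (anticlockwise from above) when open, at 1.55 rad (near the stand's +y) when locked.
- blank_thin: Loose round wooden blank, 72 mm across, of unmeasured thickness (all three differ, 15 to 45 mm; this is the thinnest). Soft: marked by a foot that lands faster than some 15 mm/s or presses over 15 N. Origin at the centre of its underside. One of the three blanks lies on the stand's base plate under the stop rod, up to 15 mm off axis; the others on the board.
- blank_mid: As blank_thin, but of the middle thickness.
- blank_thick: As blank_thin, but the thickest.
- board: Fixed plywood board 220 x 110 x 20 mm beside the stand, on its -y side, holding the two spare blanks. Origin at the centre of its underside. Leave alone.
- mug: White mug, 80 mm across, 95 mm tall, a bystander on the counter. Origin at the centre of its underside.
- brush: Small hand brush lying on the counter, a bystander. Origin at its middle, on the counter.
Things that resemble listed ones, but are neither listed nor needed, are in the scene too. What is shaped like the blank_thick but red is not meant.

How it is judged:
On the way, in this order (a step that is already met when the one before it is completed fails the run):
1. the stop rod's foot touches the blank under it while the clamp is still open (lever below 0.5 rad) ((contact force between stop_rod and blank_thin above 0.2 N or contact force between stop_rod and blank_mid above 0.2 N or contact force between stop_rod and blank_thick above 0.2 N) and value of joint clamp below 0.5 rad), for 0.2 s.
2. the clamp lever is turned to its locked end (above 1.1 rad) with the foot still touching the blank ((contact force between stop_rod and blank_thin above 0.2 N or contact force between stop_rod and blank_mid above 0.2 N or contact force between stop_rod and blank_thick above 0.2 N) and value of joint clamp above 1.1 rad), for 0.2 s.
At the end, for the whole second after the job is handed in: the stop rod's foot rests on the blank under it (contact force above 0.2 N, rod at rest) and the clamp lever is within 0.15 rad of its locked end (above 1.1 rad); nothing else has been moved (all of step 2 and linear speed of stop_rod below 0.01 m/s); the robot touches nothing.
It fails at once if the foot presses on a blank with more than 15 N (contact force between stop_rod and blank_thin above 15 N or contact force between stop_rod and blank_mid above 15 N or contact force between stop_rod and blank_thick above 15 N).
It fails at once if a blank is shifted by more than 15 mm (distance of any of blank_thin, blank_mid, blank_thick from where it was at the start of the episode above 0.015 m).
It fails at once if the mug or the brush is shifted by more than 30 mm (distance of any of mug, brush from where it was at the start of the episode above 0.03 m).
It also fails if it takes over 51 s, if anything falls off the work surface, if the arm or the gripper's body presses on something with over 40 N, if the wrist force passes 120 N, or if a joint passes its speed limit or range.

## Working session

There is one attempt and no reset: what is moved stays moved. The work goes in short steps, Python scripts to look and compute and a tool call to move; the robot and the scene stay as the last step left them, time stands still between calls to the robot, and variables do not carry over. Pictures are saved under pics/ and viewed, at most 10 in all, crops included, and the job is handed in when it is done.

Besides the shell and the picture viewer there is one more tool, called after ">>>" in YAML: its name, and indented under it one key for each argument. step_arm: Moves the arm, as the interface text tells. Its arguments: {"type":"object","properties":{"increments":{"type":"array"},"force":{"type":"number"}},"required":["increments"]}

```bash
mkdir -p pics; cat > h.py <<'E'
import numpy as np, cv2
from rig import bot
def ray(p,loc):
    u=cv2.undistortPoints(np.array([[[loc[1],loc[0]]]],float),p["camera_matrix"],np.array(p["distortion"],float))[0,0]
    R=np.array(p["R"]);t=np.array(p["t"]).ravel()
    return -R.T@t, R.T@np.array([u[0],u[1],1.])
def atz(p,loc,z):
    o,d=ray(p,loc); return o+d*(z-o[2])/d[2]
def tri(a,b):
    (o1,d1),(o2,d2)=a,b
    s=np.linalg.lstsq(np.c_[d1,-d2],o2-o1,rcond=None)[0]
    p,q=o1+s[0]*d1,o2+s[1]*d2
    return (p+q)/2,np.linalg.norm(p-q)
def save(p,n): cv2.imwrite("pics/"+n,np.ascontiguousarray(p["pixels"][:,:,::-1]))
E
python3 - <<'E'
from h import *
np.set_printoptions(precision=4,suppress=True)
P={n:bot.grab_frame(n) for n in("scene","top")}
save(P["scene"],"s.png");save(P["top"],"t.png")
for th in["stand","stop_top","stop_tip","clamp_grip","clamp_pivot","mug","brush","blank_thin","blank_mid","blank_thick","board"]:
    L={}
    for n in P:
        r=bot.landmark_of(P[n],th); L[n]=r
        print(th,n,[(np.round(x["location"],1),round(x["confidence"],2)) for x in r[:3]])
    if L["scene"] and L["top"]: print("   ",*tri(ray(P["scene"],L["scene"][0]["location"]),ray(P["top"],L["top"][0]["location"])))
s=bot.sense();print(s["time_s"],s["position"],s["tcp_rot"],s["contact_force"])
E
```

```text
stand scene [(array([299.7, 292.6]), 0.65), (array([225.8, 321.2]), 0.65), (array([298.9, 293.1]), 0.39)]
stand top [(array([250.5, 350. ]), 0.57)]
    [ 0.5807 -0.0984  0.0119] 0.0043938395236903065
stop_top scene [(array([224.3, 284.3]), 0.58)]
stop_top top [(array([249.9, 348.2]), 0.71), (array([236.1, 355.9]), 0.49)]
    [ 0.5501 -0.089   0.2158] 0.014389185159437129
stop_tip scene [(array([220.5, 284.2]), 0.49)]
stop_tip top []
clamp_grip scene [(array([222.6, 320.6]), 0.76)]
clamp_grip top [(array([257.3, 319. ]), 0.51)]
    [ 0.537  -0.0084  0.1952] 0.002501148310539619
clamp_pivot scene [(array([261.1, 308.6]), 0.58)]
clamp_pivot top [(array([238.8, 336.5]), 0.76)]
    [ 0.5943 -0.0555  0.1339] 0.0027911347729471267
mug scene [(array([234.9, 427.9]), 0.94)]
mug top [(array([309.5, 188.8]), 0.94), (array([234.1, 355. ]), 0.62), (array([245.8, 343. ]), 0.18)]
    [ 0.4152  0.3628 -0.0016] 0.004769136102592701
brush scene [(array([277.8, 494.6]), 0.68)]
brush top [(array([224.3, 173.3]), 0.74)]
    [0.6649 0.4186 0.0157] 0.009620754799460934
blank_thin scene [(array([287.5, 206.3]), 0.95)]
blank_thin top [(array([286.3, 421.6]), 0.55), (array([233.2, 355.1]), 0.46)]
    [ 0.474  -0.3008  0.0158] 0.004562445985698662
blank_mid scene [(array([297.5, 289.7]), 0.97)]
blank_mid top [(array([247.4, 343. ]), 0.7)]
    [ 0.5856 -0.0916  0.0227] 0.024045238473266436
blank_thick scene [(array([316.4, 194.8]), 0.82), (array([375.5, 158.9]), 0.63), (array([344.9, 133.6]), 0.58)]
blank_thick top [(array([248. , 430.2]), 0.77), (array([206.1, 453. ]), 0.77), (array([243.4, 477.7]), 0.59)]
    [ 0.5829 -0.3323  0.0253] 0.002375588440233577
board scene [(array([310.7, 205.2]), 0.59)]
board top [(array([266. , 423.5]), 0.81)]
    [ 0.5349 -0.3132 -0.0063] 0.005840474394475444
1.2 [ 0.2118 -0.5614  0.2393] [-3.0906 -0.5637 -0.    ] [ 0.9721 -0.7704 -0.3507]
```

View pics/s.png

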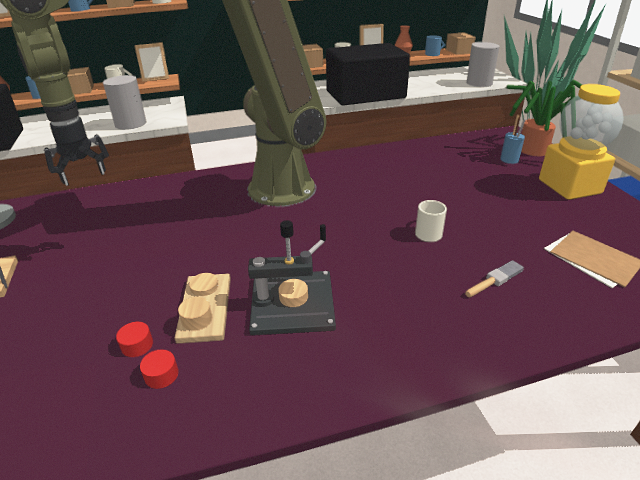

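View pics/t.png

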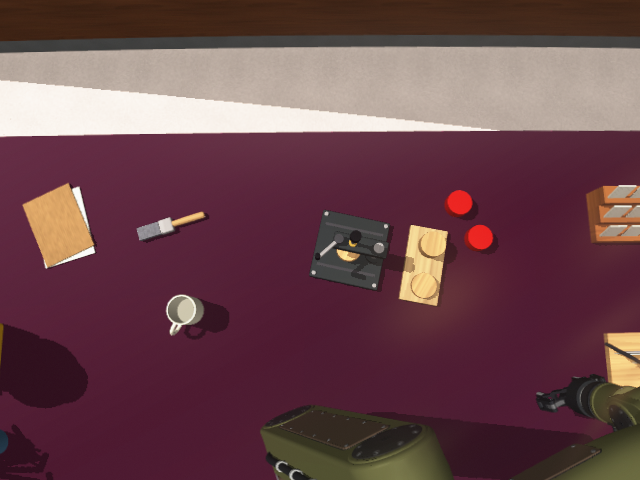

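```bash
python3 - <<'E'
from h import *
from scipy.spatial.transform import Rotation as Ro
np.set_printoptions(precision=4,suppress=True)
P={n:bot.grab_frame(n) for n in("scene","top","wrist")}
for th in ["stop_top","clamp_pivot","clamp_grip"]:
    for b in bot.landmark_of(P["top"],th)[:3]:
        for a in bot.landmark_of(P["scene"],th)[:2]:
            print(th,b["location"],*tri(ray(P["scene"],a["location"]),ray(P["top"],b["location"])))
# base plate corners as read in the top view
for c in [(213,326),(227,389),(290,378),(273,313)]: print("corner",atz(P["top"],c,.02))
print("column top",atz(P["top"],(248,378),.142))
s=bot.sense();T=Ro.from_rotvec(s["tcp_rot"]).as_matrix()
w=P["wrist"];R=np.array(w["R"]);c=-R.T@np.ravel(w["t"])
print("cam in tool",T.T@(c-s["position"]),"axis",T.T@R[2]);print(w["camera_matrix"]);print(T)
E
```

```text
stop_top [232.7, 353.6] [ 0.5881 -0.0989  0.2459] 0.00992260139695381
stop_top [232.7, 353.6] [0.6622 0.0348 0.26  ] 0.2968194514168327
clamp_pivot [240.7, 339.4] [ 0.6039 -0.084   0.0276] 0.029536723960213757
clamp_pivot [240.7, 339.4] [ 0.5805 -0.0395  0.2175] 0.0437052290386868
clamp_grip [257.2, 316.9] [ 0.538  -0.0042  0.1876] 0.00024115941585170392
corner [ 0.6904 -0.0323  0.02  ]
corner [ 0.6469 -0.215   0.02  ]
corner [ 0.4646 -0.1772  0.02  ]
corner [0.5152 0.0073 0.02  ]
column top [ 0.5668 -0.1654  0.142 ]
cam in tool [ 0.0671  0.0002 -0.135 ] axis [-0.2633  0.0006  0.9647]
[[400.7706   0.     321.2791]
 [  0.     400.7706 235.9634]
 [  0.       0.       1.    ]]
[[ 0.9356  0.353  -0.    ]
 [ 0.353  -0.9356  0.    ]
 [-0.     -0.     -1.    ]]
```

>>> step_arm:
  increments:
    - {"z":-40,"fingers":0}
    - {"z":-40}
    - {"x":35,"y":-20,"z":-40}
    - {"x":40,"y":-25}
    - {"x":40,"y":-25}
    - {"x":40,"y":-25}
    - {"x":40,"y":-25}
    - {"x":40,"y":-25}
    - {"x":40,"y":-25}
    - {"x":40,"y":-25}
    - {"x":40,"y":-25}
    - {"x":40,"y":-25}
  force: 20

```text
schema error: expected keys x, y, z, roll, fingers
```

>>> step_arm:
  increments:
    - {"x":40,"y":-25}
    - {"x":40,"y":-25}
    - {"x":35,"y":-16}
    - {}
    - {}

```text
schema error: expected keys x, y, z, roll, fingers
```

```bash
cat > m.py <<'E'
from h import *
from scipy.spatial.transform import Rotation as Ro
np.set_printoptions(precision=4,suppress=True)
import sys
P={n:bot.grab_frame(n) for n in("wrist","scene")}
save(P["wrist"],sys.argv[1])
for th in ["stop_top","clamp_pivot","clamp_grip","stand","blank_mid"]:
    L={n:bot.landmark_of(P[n],th) for n in P}
    zz={"clamp_pivot":.135,"clamp_grip":.19,"stand":0,"blank_mid":.02,"stop_top":.24}[th]
    for x in L["wrist"][:2]:
        print(th,x["location"],round(x["confidence"],2),"atz",zz,atz(P["wrist"],x["location"],zz), *(tri(ray(P["wrist"],x["location"]),ray(P["scene"],L["scene"][0]["location"])) if L["scene"] else []))
s=bot.sense();print(s["time_s"],s["position"],s["tcp_rot"],s["contact_force"],s["qpos"])
E
python3 m.py w1.png
```

```text
2.25 [ 0.2118 -0.5614  0.2393] [3.0906 0.5637 0.0001] [ 0.4999 -0.5381 -0.0032] [-1.21    0.3135 -0.0471  1.2102  0.      1.5708]
```

View pics/w1.png

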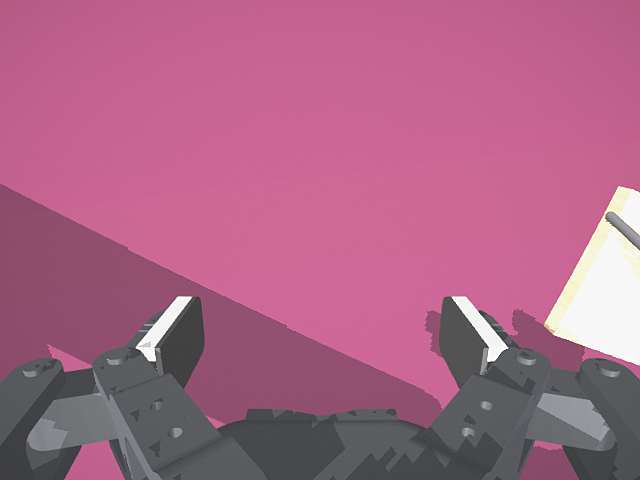

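The wrist view shows only the open jaws (about 180,330 and 470,330) and bare counter. The moves were refused because every row needs all its keys.

>>> step_arm:
  increments:
    - {"x":0,"y":0,"z":-40,"roll":0,"fingers":0}
    - {"x":0,"y":0,"z":-40,"roll":0,"fingers":0}
    - {"x":35,"y":-20,"z":-40,"roll":0,"fingers":0}
    - {"x":40,"y":-25,"z":0,"roll":0,"fingers":0}
    - {"x":40,"y":-25,"z":0,"roll":0,"fingers":0}
    - {"x":40,"y":-25,"z":0,"roll":0,"fingers":0}
    - {"x":40,"y":-25,"z":0,"roll":0,"fingers":0}
    - {"x":40,"y":-25,"z":0,"roll":0,"fingers":0}
    - {"x":40,"y":-25,"z":0,"roll":0,"fingers":0}
    - {"x":40,"y":-25,"z":0,"roll":0,"fingers":0}
    - {"x":40,"y":-25,"z":0,"roll":0,"fingers":0}
    - {"x":40,"y":-25,"z":0,"roll":0,"fingers":0}
  force: 20

```text
time_s: 3.45
position: [0.4927, -0.1947, 0.3548]
tcp_rot: [3.09, 0.564, 0.001]
contact_force: [0.9, -1.2, -1.0]
gripper_width: -0.001
gripper_force: 0.0
```

>>> step_arm:
  increments:
    - {"x":40,"y":-25,"z":0,"roll":0,"fingers":0}
    - {"x":40,"y":-25,"z":0,"roll":0,"fingers":0}
    - {"x":35,"y":-16,"z":0,"roll":0,"fingers":0}
    - {"x":0,"y":0,"z":0,"roll":0,"fingers":0}

```text
time_s: 3.85
position: [0.5786, -0.0905, 0.3536]
tcp_rot: [-3.088, -0.571, -0.001]
contact_force: [-0.2, -0.7, -0.8]
gripper_width: 0.0
gripper_force: 0.0
```

```bash
python3 m.py w2.png
```

```text
stop_top [233.7, 335.6] 0.82 atz 0.24 [ 0.5827 -0.0989  0.24  ] [ 0.5842 -0.0959  0.2423] 0.00560146131161281
clamp_pivot [179.8, 293.1] 0.63 atz 0.135 [ 0.5903 -0.0594  0.135 ] [ 0.5913 -0.0578  0.139 ] 0.0034921529553105252
clamp_grip [224.9, 201.9] 0.94 atz 0.19 [ 0.5405 -0.0064  0.19  ] [ 0.5407 -0.0083  0.1912] 0.003278808653022385
stand [187.4, 326.8] 0.57 atz 0 [ 0.5769 -0.0983  0.    ] [ 0.5775 -0.0977  0.0035] 0.000791389999748853
blank_mid [187.3, 321.1] 0.94 atz 0.02 [ 0.5772 -0.0908  0.02  ] [ 0.5757 -0.0955  0.0177] 0.009535616056338445
blank_mid [278.4, 466.4] 0.43 atz 0.02 [ 0.5358 -0.3033  0.02  ] [ 0.6156 -0.1705  0.1363] 0.16121152500517508
4.45 [ 0.5759 -0.0945  0.3547] [3.0907 0.5624 0.0005] [0.1067 0.8494 0.4402] [-0.1627  0.2656  0.1484  1.4532  0.      2.6189]
```

View pics/w2.png

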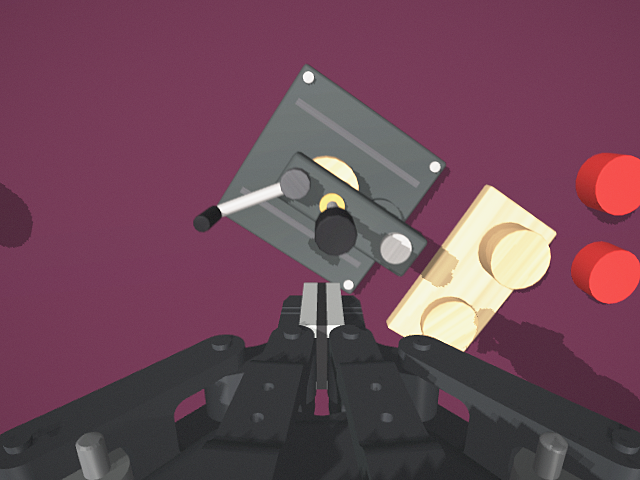

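```bash
cat > f.py <<'E'
from h import *
from scipy.optimize import least_squares
np.set_printoptions(precision=4,suppress=True)
w=bot.grab_frame("wrist");save(w,"w3.png")
o=np.array([(306,66),(446,165),(350,292),(220,200),(396,249),(295,182)],float)
# order: determine stand-frame points
m=np.array([(100,100,20),(100,-100,20),(-100,-100,20),(-100,100,20),(0,-70,142),(0,38,155)])/1e3
def f(v):
    c,s=np.cos(v[2]),np.sin(v[2])
    X=np.c_[c*m[:,0]-s*m[:,1]+v[0],s*m[:,0]+c*m[:,1]+v[1],m[:,2]]
    q=cv2.projectPoints(X,cv2.Rodrigues(np.array(w["R"]))[0],np.ravel(w["t"]).astype(float),w["camera_matrix"],np.array(w["distortion"],float))[0][:,0]
    return (q-o).ravel()
r=least_squares(f,[.585,-.092,-.245],loss="soft_l1");print(r.x);print(f(r.x).reshape(-1,2))
g=bot.landmark_of(w,"clamp_grip")[0]["location"];G=atz(w,g,.19)
x,y,a=r.x;pv=np.array([x-.038*np.sin(a),y+.038*np.cos(a)])
d=G[:2]-pv;print("pivot",pv,"grip",G,np.hypot(*d),"angle",np.arctan2(d[1],d[0]),"clamp",2.8-(np.arctan2(d[1],d[0])-a))
k=bot.landmark_of(w,"stop_top")[0]["location"]
for z in(.225,.235,.245):print(z,atz(w,k,z))
E
python3 f.py
```

```text
[ 0.5798 -0.1039 -0.2418]
[[ 0.6744 -5.4714]
 [ 2.2275 -0.87  ]
 [-0.7541  2.9857]
 [-6.566   7.3235]
 [-0.5677 -0.8634]
 [ 0.5356  0.8006]]
pivot [ 0.5889 -0.067 ] grip [ 0.5395 -0.0077  0.19  ] 0.07718365817133979 angle 2.265789952661207 clamp 0.2924425330599054
0.225 [ 0.58   -0.0996  0.225 ]
0.235 [ 0.5822 -0.0985  0.235 ]
0.245 [ 0.5844 -0.0974  0.245 ]
```

>>> step_arm:
  increments:
    - {"x":2,"y":8,"z":30,"roll":0,"fingers":0}
    - {"x":0,"y":0,"z":30,"roll":0,"fingers":0}
    - {"x":0,"y":0,"z":15,"roll":0,"fingers":0}
    - {"x":0,"y":0,"z":10,"roll":0,"fingers":0}
    - {"x":0,"y":0,"z":5,"roll":0,"fingers":0}
    - {"x":0,"y":0,"z":0,"roll":0,"fingers":0}

```text
time_s: 5.2
position: [0.5808, -0.1008, 0.2645]
tcp_rot: [-3.091, -0.564, 0.0]
contact_force: [-0.2, -0.3, -0.2]
gripper_width: -0.002
gripper_force: 0.0
```

```bash
python3 - <<'E'
from h import *
np.set_printoptions(precision=4,suppress=True)
s=bot.grab_frame("scene");w=bot.grab_frame("wrist")
a=cv2.resize(s["pixels"][200:350,230:350],None,fx=4,fy=4,interpolation=cv2.INTER_CUBIC)
b=cv2.resize(w["pixels"],(320,240))
c=np.zeros((600,800,3),np.uint8);c[:,:480]=a;c[:240,480:]=b
cv2.imwrite("pics/a1.png",c[:,:,::-1])
q=bot.sense();print(q["position"],q["contact_force"],q["time_s"])
for x in bot.landmark_of(s,"stop_top")[:2]:print(x)
E
```

```text
[ 0.5813 -0.1009  0.2655] [-1.1277  0.4255  0.6751] 5.3
{'location': [224.2, 286.4], 'confidence': 0.7}
```

View pics/a1.png

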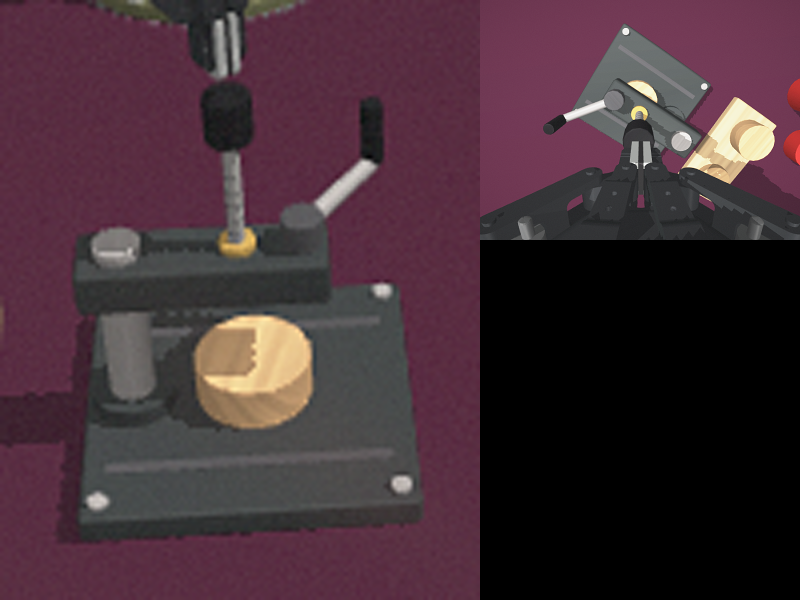

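The crop shows the closed fingertips (220,75) right above the knob (227,90). The blank lies off to the right of the rod axis, with its top rim front at about (254,393) and its bottom front at about (254,428).

```bash
python3 - <<'E'
from h import *
s=bot.grab_frame("scene")
px=lambda c,r:(200+r/4-.4,230+c/4-.4)
X=atz(s,px(254,428),.02)
v=np.array([0,0,1.])
print(X,tri(ray(s,px(254,393)),(X,v)))
for z in(.035,.04,.045,.05,.055):
    L,R_,T,F=[atz(s,px(*p),z) for p in((195,358),(313,358),(254,316),(254,393))]
    print(z,np.linalg.norm(L-R_),np.linalg.norm(T-F),(L+R_+T+F)/4)
# knob top: back/front rim
for z in(.225,.235,.24,.245): print(z,atz(s,px(227,92),z))
E
```

```text
[ 0.61381295 -0.10231292  0.02      ] (array([ 0.61395945, -0.10152808,  0.04849782]), np.float64(0.001596791903528577))
0.035 0.07315623002050209 0.07163988872876469 [ 0.56691861 -0.09018868  0.035     ]
0.04 0.07267734046131434 0.07117092532368013 [ 0.57245754 -0.09123408  0.04      ]
0.045 0.07219845090212672 0.07070196191859536 [ 0.57799647 -0.09227947  0.045     ]
0.05 0.07171956134293897 0.07023299851351071 [ 0.5835354  -0.09332487  0.05      ]
0.055 0.07124067178375137 0.06976403510842605 [ 0.58907433 -0.09437026  0.055     ]
0.225 [ 0.55668715 -0.09253578  0.225     ]
0.235 [ 0.57161141 -0.09527797  0.235     ]
0.24 [ 0.57907354 -0.09664906  0.24      ]
0.245 [ 0.58653567 -0.09802015  0.245     ]
```

>>> step_arm:
  increments:
    - {"x":0,"y":0,"z":1,"roll":0,"fingers":0}
    - {"x":0,"y":0,"z":1,"roll":0,"fingers":0}
    - {"x":0,"y":0,"z":1,"roll":0,"fingers":0}
    - {"x":0,"y":0,"z":1,"roll":0,"fingers":0}
    - {"x":0,"y":0,"z":1,"roll":0,"fingers":0}
    - {"x":0,"y":0,"z":1,"roll":0,"fingers":0}
    - {"x":0,"y":0,"z":1,"roll":0,"fingers":0}
    - {"x":0,"y":0,"z":1,"roll":0,"fingers":0}
    - {"x":0,"y":0,"z":1,"roll":0,"fingers":0}
    - {"x":0,"y":0,"z":1,"roll":0,"fingers":0}
    - {"x":0,"y":0,"z":1,"roll":0,"fingers":0}
    - {"x":0,"y":0,"z":1,"roll":0,"fingers":0}

```text
time_s: 6.6
position: [0.5808, -0.1009, 0.2524]
tcp_rot: [3.091, 0.564, 0.0]
contact_force: [-0.2, -0.8, 0.7]
gripper_width: -0.005
gripper_force: 0.0
```

>>> step_arm:
  increments:
    - {"x":0,"y":0,"z":1,"roll":0,"fingers":0}
    - {"x":0,"y":0,"z":1,"roll":0,"fingers":0}
    - {"x":0,"y":0,"z":1,"roll":0,"fingers":0}
    - {"x":0,"y":0,"z":1,"roll":0,"fingers":0}
    - {"x":0,"y":0,"z":1,"roll":0,"fingers":0}
    - {"x":0,"y":0,"z":1,"roll":0,"fingers":0}
    - {"x":0,"y":0,"z":1,"roll":0,"fingers":0}
    - {"x":0,"y":0,"z":1,"roll":0,"fingers":0}
    - {"x":0,"y":0,"z":1,"roll":0,"fingers":0}
    - {"x":0,"y":0,"z":1,"roll":0,"fingers":0}
    - {"x":0,"y":0,"z":1,"roll":0,"fingers":0}
    - {"x":0,"y":0,"z":1,"roll":0,"fingers":0}

```text
time_s: 7.8
position: [0.5808, -0.1008, 0.2404]
tcp_rot: [-3.091, -0.564, -0.0]
contact_force: [-1.5, 0.7, 3.3]
gripper_width: 0.003
gripper_force: 1.9
```

>>> step_arm:
  increments:
    - {"x":0,"y":0,"z":1,"roll":0,"fingers":0}
    - {"x":0,"y":0,"z":1,"roll":0,"fingers":0}
    - {"x":0,"y":0,"z":1,"roll":0,"fingers":0}
    - {"x":0,"y":0,"z":1,"roll":0,"fingers":0}
    - {"x":0,"y":0,"z":1,"roll":0,"fingers":0}
    - {"x":0,"y":0,"z":1,"roll":0,"fingers":0}
    - {"x":0,"y":0,"z":1,"roll":0,"fingers":0}
    - {"x":0,"y":0,"z":1,"roll":0,"fingers":0}
    - {"x":0,"y":0,"z":1,"roll":0,"fingers":0}
    - {"x":0,"y":0,"z":1,"roll":0,"fingers":0}
    - {"x":0,"y":0,"z":1,"roll":0,"fingers":0}
    - {"x":0,"y":0,"z":1,"roll":0,"fingers":0}

```text
time_s: 9.0
position: [0.5808, -0.1009, 0.2285]
tcp_rot: [3.091, 0.564, 0.0]
contact_force: [-0.8, 0.6, 2.9]
gripper_width: -0.003
gripper_force: 1.9
```

>>> step_arm:
  increments:
    - {"x":0,"y":0,"z":1,"roll":0,"fingers":0}
    - {"x":0,"y":0,"z":1,"roll":0,"fingers":0}
    - {"x":0,"y":0,"z":1,"roll":0,"fingers":0}
    - {"x":0,"y":0,"z":1,"roll":0,"fingers":0}
    - {"x":0,"y":0,"z":1,"roll":0,"fingers":0}
    - {"x":0,"y":0,"z":1,"roll":0,"fingers":0}
    - {"x":0,"y":0,"z":1,"roll":0,"fingers":0}
    - {"x":0,"y":0,"z":1,"roll":0,"fingers":0}
    - {"x":0,"y":0,"z":1,"roll":0,"fingers":0}
    - {"x":0,"y":0,"z":1,"roll":0,"fingers":0}
    - {"x":0,"y":0,"z":1,"roll":0,"fingers":0}
    - {"x":0,"y":0,"z":0,"roll":0,"fingers":0}

```text
time_s: 10.2
position: [0.5808, -0.1008, 0.2173]
tcp_rot: [-3.091, -0.564, 0.0]
contact_force: [0.4, 0.5, 1.6]
gripper_width: -0.0
gripper_force: 1.0
```

```bash
python3 - <<'E'
from h import *
s=bot.grab_frame("scene")
a=cv2.resize(s["pixels"][210:335,235:345],None,fx=4.8,fy=4.8,interpolation=cv2.INTER_CUBIC)
cv2.imwrite("pics/a2.png",a[:,:,::-1])
q=bot.sense();print(q["position"],q["contact_force"],q["time_s"])
for x in bot.landmark_of(s,"stop_tip")[:2]:print(x)
for x in bot.landmark_of(s,"stop_top")[:2]:print(x)
# expected pixel of tip at given heights
for z in(.07,.06,.05):
  print(z,cv2.projectPoints(np.array([[.581,-.100,z]]),cv2.Rodrigues(np.array(s["R"]))[0],np.ravel(s["t"]).astype(float),s["camera_matrix"],np.array(s["distortion"],float))[0].ravel())
E
```

```text
[ 0.58083008 -0.10087284  0.21730667] [ 0.20582008 -0.09874394  1.79754539] 10.25
{'location': [282.4, 293.6], 'confidence': 0.35}
{'location': [233.9, 287.9], 'confidence': 0.77}
{'location': [317.3, 196.3], 'confidence': 0.4}
0.07 [289.68104815 282.20122037]
0.06 [289.92967588 285.33295919]
0.05 [290.17587378 288.43115921]
```

View pics/a2.png

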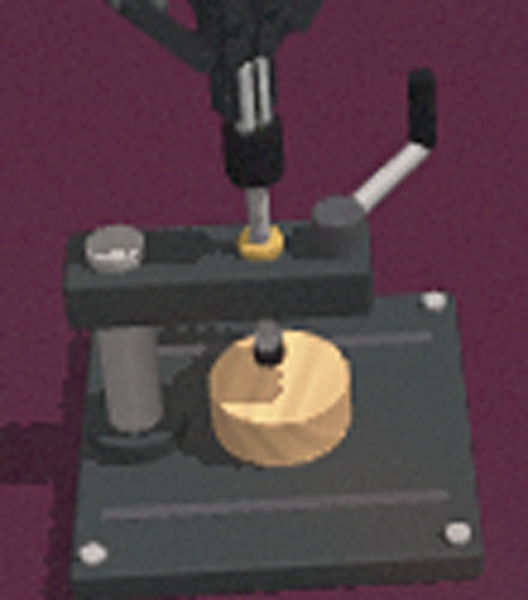

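The foot, with its lower edge at crop (268,365), is still clear of the blank. The predicted gap is about 15 mm.

>>> step_arm:
  increments:
    - {"x":0,"y":0,"z":1,"roll":0,"fingers":0}
    - {"x":0,"y":0,"z":1,"roll":0,"fingers":0}
    - {"x":0,"y":0,"z":1,"roll":0,"fingers":0}
    - {"x":0,"y":0,"z":1,"roll":0,"fingers":0}
    - {"x":0,"y":0,"z":1,"roll":0,"fingers":0}
    - {"x":0,"y":0,"z":1,"roll":0,"fingers":0}
    - {"x":0,"y":0,"z":1,"roll":0,"fingers":0}
    - {"x":0,"y":0,"z":1,"roll":0,"fingers":0}
    - {"x":0,"y":0,"z":1,"roll":0,"fingers":0}
    - {"x":0,"y":0,"z":0.5,"roll":0,"fingers":0}

```text
time_s: 11.35
position: [0.5808, -0.1008, 0.2079]
tcp_rot: [-3.091, -0.564, 0.0]
contact_force: [-1.0, -0.5, 4.9]
gripper_width: -0.002
gripper_force: 1.9
```

>>> step_arm:
  increments:
    - {"x":0,"y":0,"z":0.2,"roll":0,"fingers":0}
    - {"x":0,"y":0,"z":0.2,"roll":0,"fingers":0}
    - {"x":0,"y":0,"z":0.2,"roll":0,"fingers":0}

```text
time_s: 11.65
position: [0.5808, -0.1008, 0.2075]
tcp_rot: [3.091, 0.564, 0.0]
contact_force: [-0.8, 0.8, 3.3]
gripper_width: 0.001
gripper_force: 1.9
```

>>> step_arm:
  increments:
    - {"x":0,"y":0,"z":0.3,"roll":0,"fingers":0}
    - {"x":0,"y":0,"z":0.3,"roll":0,"fingers":0}

```text
time_s: 11.85
position: [0.5809, -0.1009, 0.2068]
tcp_rot: [3.091, 0.564, 0.0]
contact_force: [-0.4, -0.7, 4.3]
gripper_width: 0.004
gripper_force: 1.9
```

>>> step_arm:
  increments:
    - {"x":0,"y":0,"z":0.3,"roll":0,"fingers":0}
    - {"x":0,"y":0,"z":0.3,"roll":0,"fingers":0}

```text
time_s: 12.05
position: [0.5808, -0.1008, 0.2062]
tcp_rot: [3.091, 0.564, -0.0]
contact_force: [-1.2, -0.7, 4.1]
gripper_width: -0.003
gripper_force: 1.9
```

>>> step_arm:
  increments:
    - {"x":0,"y":0,"z":0.3,"roll":0,"fingers":0}
    - {"x":0,"y":0,"z":0.3,"roll":0,"fingers":0}

```text
time_s: 12.25
position: [0.5808, -0.1009, 0.2056]
tcp_rot: [-3.091, -0.564, -0.0]
contact_force: [-0.7, -0.6, 3.3]
gripper_width: 0.0
gripper_force: 1.9
```

>>> step_arm:
  increments:
    - {"x":0,"y":0,"z":0.3,"roll":0,"fingers":0}
    - {"x":0,"y":0,"z":0.3,"roll":0,"fingers":0}

```text
time_s: 12.45
position: [0.5808, -0.1009, 0.205]
tcp_rot: [3.091, 0.564, 0.0]
contact_force: [0.1, -0.4, 4.0]
gripper_width: 0.003
gripper_force: 1.9
```

>>> step_arm:
  increments:
    - {"x":0,"y":0,"z":0.3,"roll":0,"fingers":0}
    - {"x":0,"y":0,"z":0.3,"roll":0,"fingers":0}

```text
time_s: 12.65
position: [0.5808, -0.1008, 0.2044]
tcp_rot: [3.091, 0.564, 0.0]
contact_force: [-0.5, 0.2, 3.6]
gripper_width: -0.0
gripper_force: 1.9
```

>>> step_arm:
  increments:
    - {"x":0,"y":0,"z":0.3,"roll":0,"fingers":0}
    - {"x":0,"y":0,"z":0.3,"roll":0,"fingers":0}

```text
time_s: 12.85
position: [0.5808, -0.1008, 0.2038]
tcp_rot: [-3.091, -0.564, 0.0]
contact_force: [0.4, 0.5, 3.3]
gripper_width: 0.005
gripper_force: 1.9
```

>>> step_arm:
  increments:
    - {"x":0,"y":0,"z":0.3,"roll":0,"fingers":0}
    - {"x":0,"y":0,"z":0.3,"roll":0,"fingers":0}

```text
time_s: 13.05
position: [0.5808, -0.1008, 0.2032]
tcp_rot: [3.091, 0.564, 0.0]
contact_force: [-0.2, -1.0, 3.8]
gripper_width: -0.002
gripper_force: 1.9
```

>>> step_arm:
  increments:
    - {"x":0,"y":0,"z":0.3,"roll":0,"fingers":0}
    - {"x":0,"y":0,"z":0.3,"roll":0,"fingers":0}

```text
time_s: 13.25
position: [0.5809, -0.1009, 0.2029]
tcp_rot: [3.091, 0.564, 0.0]
contact_force: [-1.9, -0.6, 6.7]
gripper_width: -0.003
gripper_force: 3.4
```

>>> step_arm:
  increments:
    - {"x":0,"y":0,"z":0,"roll":0,"fingers":0}
    - {"x":0,"y":0,"z":0,"roll":0,"fingers":0}

```text
time_s: 13.45
position: [0.5808, -0.1009, 0.2029]
tcp_rot: [3.091, 0.564, 0.0]
contact_force: [-0.7, 0.2, 5.8]
gripper_width: 0.001
gripper_force: 2.8
```

>>> step_arm:
  increments:
    - {"x":0,"y":0,"z":0.2,"roll":0,"fingers":0}
    - {"x":0,"y":0,"z":0,"roll":0,"fingers":0}
    - {"x":0,"y":0,"z":0,"roll":0,"fingers":0}

```text
time_s: 13.75
position: [0.5808, -0.1008, 0.2028]
tcp_rot: [3.091, 0.564, 0.001]
contact_force: [-0.8, 0.3, 7.0]
gripper_width: 0.001
gripper_force: 3.2
```

>>> step_arm:
  increments:
    - {"x":0,"y":0,"z":0.2,"roll":0,"fingers":0}
    - {"x":0,"y":0,"z":0,"roll":0,"fingers":0}
    - {"x":0,"y":0,"z":0,"roll":0,"fingers":0}

```text
time_s: 14.05
position: [0.5809, -0.1008, 0.2028]
tcp_rot: [3.09, 0.564, 0.001]
contact_force: [-2.7, 1.4, 7.8]
gripper_width: -0.002
gripper_force: 3.6
```

>>> step_arm:
  increments:
    - {"x":0,"y":0,"z":-2,"roll":0,"fingers":0}
    - {"x":0,"y":0,"z":-8,"roll":0,"fingers":0}
    - {"x":0,"y":0,"z":-15,"roll":0,"fingers":0}
    - {"x":0,"y":0,"z":-25,"roll":-0.14,"fingers":0}
    - {"x":0,"y":0,"z":-25,"roll":-0.14,"fingers":0.5}
    - {"x":0,"y":0,"z":-25,"roll":-0.14,"fingers":0.5}
    - {"x":0,"y":0,"z":0,"roll":-0.14,"fingers":0.5}
    - {"x":0,"y":0,"z":0,"roll":-0.14,"fingers":0.5}
    - {"x":0,"y":0,"z":0,"roll":-0.14,"fingers":0.5}
    - {"x":0,"y":0,"z":0,"roll":-0.14,"fingers":0.5}
    - {"x":0,"y":0,"z":0,"roll":-0.14,"fingers":0.5}
    - {"x":0,"y":0,"z":0,"roll":-0.14,"fingers":0.5}

```text
time_s: 15.25
position: [0.5807, -0.1008, 0.3022]
tcp_rot: [-2.158, -2.282, 0.0]
contact_force: [0.2, 0.0, -0.7]
gripper_width: 0.501
gripper_force: 0.0
```

>>> step_arm:
  increments:
    - {"x":0,"y":0,"z":0,"roll":-0.14,"fingers":0.5}
    - {"x":0,"y":0,"z":0,"roll":-0.14,"fingers":0.5}
    - {"x":0,"y":0,"z":0,"roll":-0.14,"fingers":0.5}
    - {"x":0,"y":0,"z":0,"roll":-0.14,"fingers":0.5}
    - {"x":0,"y":0,"z":0,"roll":-0.12,"fingers":0.5}
    - {"x":0,"y":0,"z":0,"roll":0,"fingers":0.5}
    - {"x":0,"y":0,"z":0,"roll":0,"fingers":0.5}

```text
time_s: 15.95
position: [0.5808, -0.1008, 0.3022]
tcp_rot: [-1.286, -2.866, 0.0]
contact_force: [-0.4, -0.2, -0.9]
gripper_width: 0.499
gripper_force: 0.0
```

```bash
python3 - <<'E'
from h import *
from scipy.spatial.transform import Rotation as Ro
np.set_printoptions(precision=4,suppress=True)
P={n:bot.grab_frame(n) for n in("wrist","scene","top")};save(P["wrist"],"w4.png")
s=bot.sense();T=Ro.from_rotvec(s["tcp_rot"]).as_matrix();print(s["time_s"],s["position"],"yaw",np.arctan2(T[1,0],T[0,0]),s["qpos"])
for th,z in(("clamp_grip",.19),("clamp_pivot",.135),("stop_top",.195)):
    L={n:bot.landmark_of(P[n],th) for n in P}
    for n in P:
        for x in L[n][:2]: print(th,n,x["location"],round(x["confidence"],2),atz(P[n],x["location"],z))
    if L["wrist"]: 
        X=atz(P["wrist"],L["wrist"][0]["location"],z); print("  tool-frame offset",T.T@(X-s["position"]))
E
```

```text
16.1 [ 0.5808 -0.1009  0.3022] yaw 2.2992055496053814 [-0.1719  0.278   0.0471  1.34   -0.      0.6705]
clamp_grip wrist [74.0, 383.2] 0.84 [ 0.5436 -0.0042  0.19  ]
clamp_grip scene [224.1, 321.7] 0.85 [ 0.5367 -0.0044  0.19  ]
clamp_grip top [255.2, 319.6] 0.66 [ 0.5427 -0.0112  0.19  ]
clamp_grip top [309.1, 188.8] 0.28 [0.4112 0.3149 0.19  ]
  tool-frame offset [0.0969 0.0367 0.1122]
clamp_pivot wrist [183.7, 363.7] 0.59 [ 0.5886 -0.0608  0.135 ]
clamp_pivot wrist [74.1, 382.8] 0.51 [0.5449 0.006  0.135 ]
clamp_pivot scene [262.6, 307.6] 0.82 [ 0.6006 -0.0582  0.135 ]
clamp_pivot top [239.9, 336.5] 0.68 [ 0.5908 -0.0568  0.135 ]
  tool-frame offset [0.0247 0.0325 0.1672]
stop_top wrist [232.7, 325.9] 0.62 [ 0.5817 -0.097   0.195 ]
stop_top scene [240.1, 286.5] 0.74 [ 0.5814 -0.0998  0.195 ]
  tool-frame offset [0.0022 0.0033 0.1072]
```

View pics/w4.png

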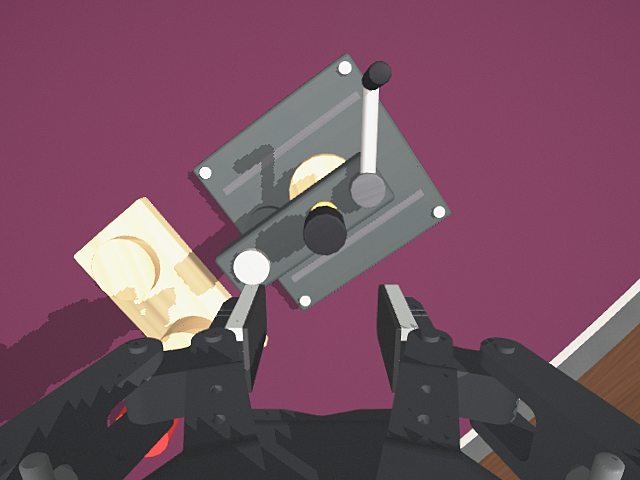

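The wrist view shows the grip post at (378,74), with the lever bar running nearly along the tool x axis from the hub at (368,188). The knob is at (325,232).

>>> step_arm:
  increments:
    - {"x":32,"y":12,"z":0,"roll":0,"fingers":0.5}
    - {"x":32,"y":12,"z":0,"roll":0,"fingers":0.5}
    - {"x":32,"y":11,"z":0,"roll":0,"fingers":0.5}
    - {"x":0,"y":0,"z":35,"roll":0,"fingers":0.5}
    - {"x":0,"y":0,"z":35,"roll":0,"fingers":0.5}
    - {"x":0,"y":0,"z":5,"roll":0,"fingers":0.5}
    - {"x":0,"y":0,"z":0,"roll":0,"fingers":0.5}
    - {"x":0,"y":0,"z":0,"roll":0,"fingers":0.5}

```text
time_s: 17.35
position: [0.5438, -0.0062, 0.2288]
tcp_rot: [1.282, 2.866, 0.001]
contact_force: [0.5, 0.3, 0.6]
gripper_width: 0.5
gripper_force: 0.0
```

```bash
cat > g.py <<'E'
from h import *
from scipy.spatial.transform import Rotation as Ro
import sys
np.set_printoptions(precision=4,suppress=True)
w=bot.grab_frame("wrist");save(w,sys.argv[1])
s=bot.sense();T=Ro.from_rotvec(s["tcp_rot"]).as_matrix();print(s["time_s"],s["position"],"yaw",np.arctan2(T[1,0],T[0,0]))
for th,z in(("clamp_grip",.19),("stop_top",.195)):
    for x in bot.landmark_of(w,th)[:2]:
        X=atz(w,x["location"],z); print(th,x["location"],round(x["confidence"],2),X,"tool",T.T@(X-s["position"]))
E
python3 g.py w5.png
```

```text
17.4 [ 0.5441 -0.0062  0.2291] yaw 2.300359056897733
```

View pics/w5.png

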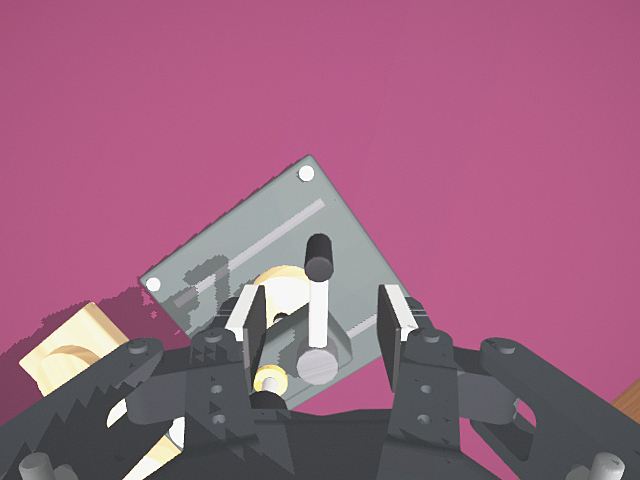

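The post top, at (319,268), is centred between the jaws and about 4 mm ahead in tool x. I will shift by that, go down and close.

>>> step_arm:
  increments:
    - {"x":4,"y":0,"z":15,"roll":0,"fingers":0.5}
    - {"x":0,"y":0,"z":20,"roll":0,"fingers":0.5}
    - {"x":0,"y":0,"z":15,"roll":0,"fingers":0.5}
    - {"x":0,"y":0,"z":10,"roll":0,"fingers":0.5}
    - {"x":0,"y":0,"z":0,"roll":0,"fingers":0.5}

```text
time_s: 18.0
position: [0.5397, -0.0031, 0.1666]
tcp_rot: [-1.282, -2.867, 0.001]
contact_force: [-0.8, 0.0, 0.2]
gripper_width: 0.501
gripper_force: 0.0
```

>>> step_arm:
  increments:
    - {"x":0,"y":0,"z":0,"roll":0,"fingers":0.3}
    - {"x":0,"y":0,"z":0,"roll":0,"fingers":0.2}
    - {"x":0,"y":0,"z":0,"roll":0,"fingers":0.1}
    - {"x":0,"y":0,"z":0,"roll":0,"fingers":0.1}
    - {"x":0,"y":0,"z":0,"roll":0,"fingers":0.1}
    - {"x":0,"y":0,"z":0,"roll":0,"fingers":0.1}
  force: 20

```text
time_s: 18.6
position: [0.5407, -0.0032, 0.1682]
tcp_rot: [1.282, 2.867, 0.0]
contact_force: [-1.7, -1.6, 5.5]
gripper_width: 0.156
gripper_force: 21.7
```

>>> step_arm:
  increments:
    - {"x":-0.4,"y":6,"z":0,"roll":0.08,"fingers":0.1}
    - {"x":-0.4,"y":6,"z":0,"roll":0.08,"fingers":0.1}
    - {"x":-0.4,"y":6,"z":0,"roll":0.08,"fingers":0.1}
    - {"x":-0.4,"y":6,"z":0,"roll":0.08,"fingers":0.1}
    - {"x":-0.4,"y":6,"z":0,"roll":0.08,"fingers":0.1}
    - {"x":-0.4,"y":6,"z":0,"roll":0.08,"fingers":0.1}

```text
time_s: 19.2
position: [0.5724, 0.0128, 0.1682]
tcp_rot: [1.931, 2.477, -0.0]
contact_force: [-4.1, -1.1, 6.3]
gripper_width: 0.156
gripper_force: 21.8
```

```bash
cat > c.py <<'E'
from h import *
from scipy.spatial.transform import Rotation as Ro
s=bot.sense();T=Ro.from_rotvec(s["tcp_rot"]).as_matrix();p=s["position"]
d=np.array(p[:2])-[.5906,-.0621];a=np.arctan2(d[1],d[0])
print(s["time_s"],p,"yaw",np.arctan2(T[1,0],T[0,0]),"r",np.hypot(*d),"ang",a,"clamp~",2.8-(a+.243),T.T@s["contact_force"],s["gripper_width"],s["gripper_force"])
E
python3 c.py
```

```text
19.2 [0.57235297 0.01278173 0.16820363] yaw 1.8176490387181174 r 0.07707287052409859 ang 1.8098160436354518 clamp~ 0.7471839563645482 [-0.06529623 -4.27091637 -6.31597672] 0.1557437237838253 21.847370266914368
```

>>> step_arm:
  increments:
    - {"x":-0.3,"y":6,"z":0,"roll":0.08,"fingers":0.1}
    - {"x":-0.3,"y":6,"z":0,"roll":0.08,"fingers":0.1}
    - {"x":-0.3,"y":6,"z":0,"roll":0.08,"fingers":0.1}
    - {"x":-0.3,"y":6,"z":0,"roll":0.08,"fingers":0.1}
    - {"x":-0.3,"y":6,"z":0,"roll":0.08,"fingers":0.1}
    - {"x":-0.1,"y":2,"z":0,"roll":0.03,"fingers":0.1}
    - {"x":0,"y":0,"z":0,"roll":0,"fingers":0.1}

```text
time_s: 19.9
position: [0.6047, 0.0134, 0.1682]
tcp_rot: [2.412, 2.011, 0.001]
contact_force: [-1.3, -0.7, 6.1]
gripper_width: 0.155
gripper_force: 21.7
```

```bash
python3 c.py
```

```text
19.9 [0.60465771 0.01342245 0.16824255] yaw 1.3901429937640188 r 0.07681965563402038 ang 1.3867630081938689 clamp~ 1.170236991806131 [-0.90054703 -1.1381169  -6.14594272] 0.15480556902575038 21.714524924755096
```

Now small steps until the end stop is felt.

>>> step_arm:
  increments:
    - {"x":0,"y":1.5,"z":0,"roll":0.02,"fingers":0.1}
    - {"x":-0.1,"y":1.5,"z":0,"roll":0.02,"fingers":0.1}
    - {"x":0,"y":1.5,"z":0,"roll":0.02,"fingers":0.1}

```text
time_s: 20.2
position: [0.6085, 0.0125, 0.1682]
tcp_rot: [2.471, 1.938, 0.001]
contact_force: [-1.7, -1.2, 6.3]
gripper_width: 0.156
gripper_force: 21.8
```

```bash
python3 c.py
```

```text
20.2 [0.60854486 0.01254327 0.16824057] yaw 1.3302485427927508 r 0.07677002159494263 ang 1.3348653841139961 clamp~ 1.2221346158860036 [-1.5546414  -1.35494529 -6.31802174] 0.15606956684834566 21.77688628435135
```

>>> step_arm:
  increments:
    - {"x":0,"y":1.5,"z":0,"roll":0.02,"fingers":0.1}
    - {"x":0,"y":1.5,"z":0,"roll":0.02,"fingers":0.1}
    - {"x":0,"y":0,"z":0,"roll":0,"fingers":0.1}

```text
time_s: 20.5
position: [0.6087, 0.0122, 0.168]
tcp_rot: [-2.508, -1.888, 0.005]
contact_force: [-10.9, 0.1, 12.6]
gripper_width: 0.156
gripper_force: 22.5
```

```bash
python3 c.py
```

```text
20.5 [0.60867831 0.01218028 0.16802146] yaw 1.2906018971257807 r 0.07644858056237598 ang 1.3320582227326692 clamp~ 1.2249417772673308 [ -2.94494285 -10.5614776  -12.5559433 ] 0.15560200505707808 22.526174783706665
```

End stop felt: the force rose and the position stuck. Next I release and lift away.

>>> step_arm:
  increments:
    - {"x":0,"y":0,"z":0,"roll":0,"fingers":0.5}
    - {"x":0,"y":0,"z":0,"roll":0,"fingers":0.5}
    - {"x":0,"y":0,"z":0,"roll":0,"fingers":0.5}
    - {"x":0,"y":0,"z":-10,"roll":0,"fingers":0.5}
    - {"x":0,"y":0,"z":-30,"roll":0,"fingers":0.5}
    - {"x":0,"y":0,"z":-35,"roll":0,"fingers":0.5}
    - {"x":0,"y":0,"z":-35,"roll":0,"fingers":0.5}
    - {"x":0,"y":0,"z":-20,"roll":0,"fingers":0.5}
    - {"x":0,"y":0,"z":0,"roll":0,"fingers":0.5}

```text
time_s: 21.4
position: [0.6132, 0.0121, 0.3016]
tcp_rot: [2.507, 1.887, 0.009]
contact_force: [0.1, 0.3, -0.5]
gripper_width: 0.5
gripper_force: 0.0
```

```bash
python3 g.py w6.png; python3 - <<'E'
from h import *
s=bot.grab_frame("scene")
a=cv2.resize(s["pixels"][210:335,235:345],None,fx=4.8,fy=4.8,interpolation=cv2.INTER_CUBIC)
cv2.imwrite("pics/a3.png",a[:,:,::-1])
r=[bot.landmark_of(s,t) for t in("clamp_grip","stop_top")]
print(atz(s,r[0][0]["location"],.19),atz(s,r[1][0]["location"],.195))
E
```

```text
21.45 [0.6124 0.0121 0.2992] yaw 1.2907722577997416
clamp_grip [240.3, 314.8] 0.72 [0.6096 0.0097 0.19  ] tool [-0.0032 -0.0025  0.1092]
stop_top [391.7, 322.2] 0.98 [ 0.5837 -0.0975  0.195 ] tool [-0.1134  0.0024  0.1041]
[6.16455214e-01 4.06189813e-04 1.90000000e-01] [ 0.57990165 -0.10194846  0.195     ]
```

View pics/a3.png

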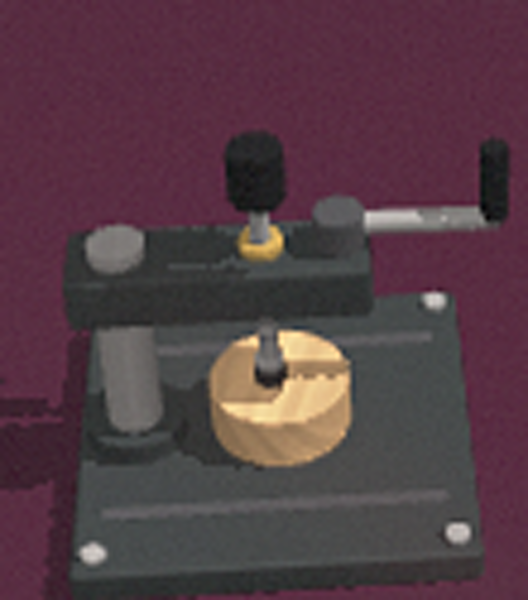

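The foot, at (270,387), rests on the blank, and the lever points along the stand's +y with its post at (494,180), so it is locked. Nothing else has moved and the gripper is clear. Handing in.

```bash
python3 -c "
from rig import bot
print(bot.close_job())"
```

```text
the job is handed in; nothing more can be done
None
```

I lowered the stop rod until its foot touched the blank at a few newtons, turned the clamp lever to its end stop, and handed the job in with the gripper clear; no verdict came back.

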